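# Take the lift-off lid off a sample cool box and park it in its stand

### The arm

A 6-joint arm with a two-finger parallel gripper is mounted at the origin on the work surface. World frame = base frame: x ahead of the robot, y to its left, z up, the work surface at z = 0. Lengths are in m, angles in rad, forces in N, time in s.
With the tool pointing down it reaches from about 0.275 to 0.725 m from the base axis. Payload 15.9 kg.
Tool frame: the origin (TCP) lies midway between the tips of the shut fingers; the grasp point (between the pads) lies 19 mm behind it; z points along the fingers, y is the direction in which the jaws open and shut (so a half turn about z gives the same grasp; the last joint's range is limited). The gripper opens to 85 mm and grips with 20 to 120 N. Pads are 22 mm wide; open, the fingers measure 114 mm over their backs; the gripper's body (76 mm by 85 mm) begins 54 mm behind the grasp point. The pads swing forward as they close: fully open they stand 13 mm farther back than shut.
Start: joints at [1.198, 0.213, -0.034, 1.323, 0, 1.571], TCP at [0.182, 0.466, 0.231] pointing down, gripper open.
Joint ranges: [-2.98, 2.98], [-0.74, 1.72], [-1.14, 1.35], [-2.1, 2.04], [-1.57, 1.44], [-3.14, 3.14]. Speed limits (rad/s): [1.89, 1.89, 2.39, 2.57, 3.14, 3.14].

### API

Orientations are given as a unit quaternion [x, y, z, w].
In Python, from station import r gives the robot as it stands. The module is installed in compiled form; this text tells all that it offers.
- The arm moves only by the tool jog_arm, never from a script. Its argument "motion" is one flat list of numbers, 7 for each row, row after row: the turn, a rotation vector about the tool's x, y, z in degrees, then the shift along the tool's x, y, z in cm, then the opening, from 0 (shut) to 1 (fully open). In form: [wx, wy, wz, x, y, z, fingers, wx, wy, wz, x, y, z, fingers, ...]. A call has 1 to 10 rows; each row shifts and turns the commanded pose from where the row before left it, along the tool's axes as they then stand; what a row does not reach is not made up. A row lasts 1/8 s, in which the tool goes at most 62.5 mm and 10.7 degrees, less where a joint would pass 70% of its speed; a pose out of reach is approached as far as the arm can. A call is refused whole if a number of a shift passes 6.25 or a number of a turn 10.7, either way. A call with a gripper value outside its range is refused whole. The fingers move at their own pace and stop on an object; "newtons" is the grip in N (left out, the last holds). Time passes only in rows, so rows that do not move let the fingers close. It gives the time, the measured TCP pose, the force and the opening at its end, in the units of the state.
- r.get_state(): the state, without advancing time (a new reading comes with each control period).
- r.snapshot(name): name is "scene" or "top"; returns the picture (420x560x3 uint8, blue, green, red); there is no depth.
- r.get_calibration(name): a dict with "fx", "fy", "cx", "cy" (pixels), "rvec" (rotation vector, rad) and "tvec" (3), from world to camera coordinates, as OpenCV has them. Camera axes: x right, y down, z forward; pixel columns grow to the right and rows downward; lengths in m; the calibration is good to about 2 mm. A picture is of the moment at which its call begins. get_calibration takes no time and is no camera call.
- r.close_job(): hands the job in, once; it reports no verdict.
The state is a dict: "time_s": time; "qpos": joint angles; "dq": joint speeds; "tau": joint torques, N m; "tool_pos": TCP position; "tcp_rot": TCP orientation; "ft_force": force on the tool from outside, world axes, zero at the start; "wrist_torque": the same for the moment, N m; "opening": finger opening in m.
Only numpy, scipy, OpenCV 4.12 (cv2) and the standard library are available. Lean on these libraries where they do the work, as an engineer would, in place of code of your own. Each camera call takes 0.05 s, during which the arm holds its last target.

### The job

Open up the sample cool box: swing its teal lid up until it stands upright on its hinge pins, then lift it straight up off them. Lower it gently, hinge edge down, into the slot between the rods of the lid stand and leave it standing there; do not knock over or shift the other things on the bench.

Things in the scene. Friction and masses are not known exactly. Their poses are not given: they have to be found in the camera images.
- box: White cool box, fixed, 130 (x) x 180 (y) x 90 mm high, walls 12 mm, six small bottles inside below the rim. Origin: centre of underside; +x points to its hinge side, z up. Behind the hinge two grey stays (y +-32 mm, 22 mm wide, front face x = 94.5 mm, top z = 132 mm): the opened lid leans on them about 10 degrees past vertical and stays there by itself.
- pin_line (a point): Middle of the box's hinge line: two horizontal steel pins of 8 mm diameter along the box's y, at y = +-58 to 84 mm, x = 81 mm, z = 97 mm in the box frame. Axes as the box.
- lid: Loose teal lid, 0.2-0.45 kg, closed at start. Plate 14 mm thick: x -100 to +65, y +-95, z 0 (underside) to 14 mm in its frame; white plug under it (x +-49, y +-74 mm, 10 mm deep), 4 mm play in the box. Origin on the plate's underside; closed, its frame is the box's raised 90 mm. Upright, its -x edge is the top edge, to be pinched across the 14 mm. No spring; falls shut below about 90 degrees.
- lid_hinge (a point): Lid's hinge line, midway between its two forks, at (81, 0, 7) mm in the lid frame, axes as the lid. Forks: 14 mm wide at y = +-70 mm, slots 12 mm high, closed at x = 75 mm, open to the lid's +x, prongs end at x = 95 mm. Upright, the slots open downwards and the lid lifts off after about 20 mm. On the pins it coincides with pin_line (about 4 mm play).
- lid_lip (a point): Middle of the lower front edge of the lid, at (-100, 0, 0) mm in the lid frame; axes as the lid. The lid overhangs the box front here as a plain lip 35 mm deep over its whole width; closed fingertips leaning about 45 degrees can reach under it from the front and push it up.
- stand: Lid stand fixed to the bench: grey base 110 (x) x 210 (y) x 12 mm with four steel rods of 8 mm diameter, 102 mm high, at x = +-22, y = +-60 mm, their tops bent outwards to x = +-36 mm. Origin at the centre of its underside. The lid stands in the slot between the two rows, its plate along the stand's y, either face to either side, hinge forks on the base.
- slot (a point): Centre of the stand's slot on top of its base, 12 mm above the bench; slot free width 36 mm across x (64 mm at the flared tops), runs along y. With the lid parked, lid_hinge is about 14 mm above this point. Axes as the stand.
- reagent: Amber reagent bottle, 64 mm diameter, 130 mm high, loose; origin at its underside. Leave alone.
- beaker: White ceramic beaker, 66 mm diameter, 75 mm high, loose; origin at its underside. Leave alone.
- tipbox: Blue pipette-tip box with yellow cover, 85 x 120 x 62 mm, loose; origin at its underside. Leave alone.
There are look-alikes about, which are no part of the job. Several things look just like the stand: the one meant starts farthest from the robot's base.

How it is judged:
On the way, in this order (a step that is already met when the one before it is completed fails the run):
1. the lid stands upright (within about 17 degrees) with its hinge still on the pins (angle between lid's own z axis and vertical between 1.27 and 1.87 rad and distance between lid_hinge and pin_line below 0.012 m), for 0.2 s.
2. the lid is lifted up off the pins, still upright and above them (angle between lid's own z axis and vertical between 1.2 and 1.95 rad and z of lid_hinge in the frame of pin_line above 0.028 m and horizontal distance between lid_hinge and pin_line below 0.04 m).
At the end, for the whole second after the job is handed in: The lid stands at rest in the stand's slot, hinge edge down on the base (its hinge line 0 to 30 mm above it), upright within about 20 degrees, its plate along the slot, hinge line within 25 mm of the slot's middle across and 50 mm along, and released (angle between lid's own z axis and vertical between 1.2 and 1.95 rad and x of lid_hinge in the frame of slot between -0.025 and 0.025 m and y of lid_hinge in the frame of slot between -0.05 and 0.05 m and z of lid_hinge in the frame of slot between 0 and 0.03 m and angle between the z axis of lid and the x axis of stand, either way round below 0.4 rad and linear speed of lid below 0.02 m/s and angular speed of lid below 0.1 rad/s); the robot touches nothing.
It fails at once if the lid comes off the pins, or is put down or dropped, while not upright ((angle between lid's own z axis and vertical below 0.9 rad or angle between lid's own z axis and vertical above 2.25 rad) and distance between lid_hinge and pin_line above 0.025 m).
It fails at once if the lid is dropped into the stand (faster than 0.7 m/s there) (linear speed of lid above 0.7 m/s and horizontal distance between lid_hinge and slot below 0.06 m and z of lid_hinge in the frame of slot below 0.06 m).
It fails at once if the reagent bottle is shifted by more than 30 mm or tipped over (distance of reagent from where it was at the start of the episode above 0.03 m or angle between reagent's own z axis and vertical above 0.4 rad).
It fails at once if the beaker is shifted by more than 30 mm or tipped over (distance of beaker from where it was at the start of the episode above 0.03 m or angle between beaker's own z axis and vertical above 0.4 rad).
It fails at once if the tip box is shifted by more than 30 mm or tipped over (distance of tipbox from where it was at the start of the episode above 0.03 m or angle between tipbox's own z axis and vertical above 0.4 rad).
It also fails if it takes over 59 s, if anything falls off the work surface, if the arm or the gripper's body presses on something with over 40 N, if the wrist force passes 120 N, or if a joint passes its speed limit or range.

## Working session

There is one attempt and no reset: what is moved stays moved. The work goes in short steps, Python scripts to look and compute and a tool call to move; the robot and the scene stay as the last step left them, time stands still between calls to the robot, and variables do not carry over. Pictures are saved under pics/ and viewed, and the job is handed in when it is done.

Besides the shell and the picture viewer there is one more tool, called after ">>>" as name(argument=value, ...), one argument or row to a line, values as JSON. jog_arm: Moves the arm, as the interface text tells. Its arguments: {"type":"object","properties":{"motion":{"type":"array","items":{"type":"number"}},"newtons":{"type":"number"}},"required":["motion"]}

```bash
ls; mkdir -p pics; python3 - <<'E'
from station import r
import cv2
for n in ("scene","top"):
    im=r.snapshot(n); cv2.imwrite(f"pics/{n}0.png",im)
    c=r.get_calibration(n); print(n,c)
print(r.get_state())
E
```

```text
pics
scene {'fx': 470.99497266814444, 'fy': 470.99497266814444, 'cx': 280.4264747956921, 'cy': 217.90155006758695, 'rvec': array([ 0.73452897,  2.45274867, -1.31132704]), 'tvec': array([ 0.47244147, -0.01326898,  1.30004587])}
top {'fx': 491.16234884550676, 'fy': 491.16234884550676, 'cx': 281.2838973195001, 'cy': 210.9154518259558, 'rvec': array([ 2.19988767, -2.16873875,  0.07067065]), 'tvec': array([-0.09215663,  0.49709247,  1.21873815])}
{'time_s': 0.1, 'qpos': array([ 1.19798521e+00,  2.13270836e-01, -3.49618993e-02,  1.32350186e+00,
       -2.25195153e-06,  1.57081620e+00]), 'dq': array([-0.00035438,  0.00032047,  0.00149055,  0.001622  , -0.00074565,
        0.00062589]), 'tau': array([ 8.40356734e-05, -6.87246823e+01,  4.87808740e+01,  1.21749344e-02,
        7.40006431e-05,  4.14385659e-05]), 'tool_pos': array([0.18201105, 0.46537959, 0.23089737]), 'tcp_rot': array([ 1.85337667e-01,  9.82674783e-01, -4.61216974e-04, -8.58326501e-05]), 'ft_force': array([ 0.56217062,  0.76759918, -0.13585065]), 'wrist_torque': array([-0.02716052,  0.00124656,  0.02531701]), 'opening': 0.08530972586806104}
```

View pics/scene0.png

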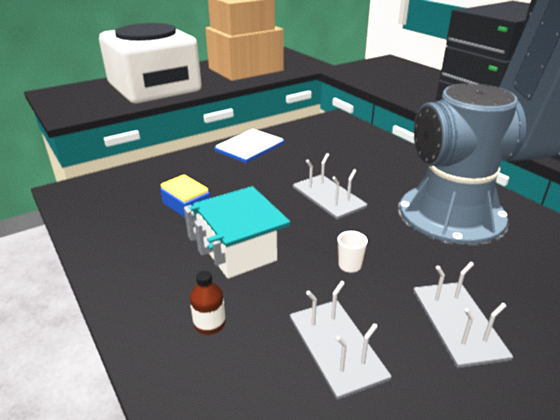

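View pics/top0.png

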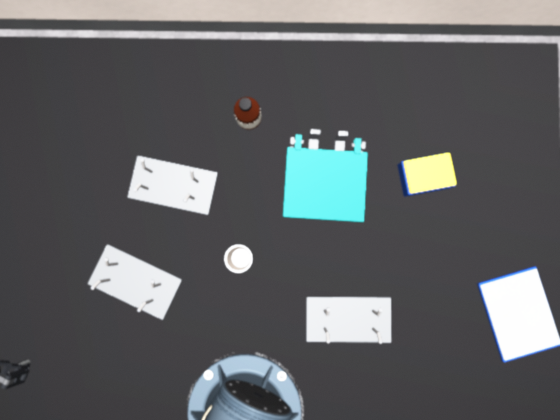

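The top view has x up and y to the left. There are three stand look-alikes, at top pixels (172,185), (135,282) and (348,320). The lid is at about (326,185), the reagent at (247,112), the beaker at (238,259) and the tip box at (429,173). I'll measure all of them by colour mask.

```bash
cat > h.py <<'E'
import numpy as np, cv2
from station import r
from scipy.spatial.transform import Rotation as R
def cal(n):
    c=r.get_calibration(n); K=np.array([[c['fx'],0,c['cx']],[0,c['fy'],c['cy']],[0,0,1]])
    return K,cv2.Rodrigues(np.array(c['rvec']))[0],np.array(c['tvec'])
def plane(n,uv,z):
    K,Rm,t=cal(n); d=Rm.T@np.linalg.solve(K,np.array([uv[0],uv[1],1.])); o=-Rm.T@t
    return o+d*(z-o[2])/d[2]
def ray(n,uv):
    K,Rm,t=cal(n); d=Rm.T@np.linalg.solve(K,np.array([uv[0],uv[1],1.])); return -Rm.T@t,d/np.linalg.norm(d)
def tri(a,b):
    o1,d1=ray("scene",a);o2,d2=ray("top",b)
    A=np.stack([d1,-d2],1); s=np.linalg.lstsq(A,o2-o1,rcond=None)[0]
    p=o1+d1*s[0];q=o2+d2*s[1]; return (p+q)/2,np.linalg.norm(p-q)
def proj(n,P):
    K,Rm,t=cal(n); return cv2.projectPoints(np.atleast_2d(np.array(P,float)),cv2.Rodrigues(Rm)[0],t,K,None)[0][:,0]
E
python3 - <<'E'
from h import *
im=cv2.imread("pics/top0.png"); hsv=cv2.cvtColor(im,cv2.COLOR_BGR2HSV)
print("cam",ray("top",(280,210))[0],ray("scene",(280,210))[0])
# light grey stand bases
g=((hsv[...,1]<30)&(hsv[...,2]>120)).astype(np.uint8)*255
g=cv2.morphologyEx(g,cv2.MORPH_CLOSE,np.ones((5,5)))
for name,m,z,mn in (("grey",g,0.012,1500),("teal",cv2.inRange(hsv,(80,120,80),(95,255,255)),0.104,1500),("yellow",cv2.inRange(hsv,(22,80,120),(35,255,255)),0.062,300),("amber",cv2.inRange(hsv,(0,120,40),(15,255,255)),0.1,100)):
    if name=="teal": m=cv2.morphologyEx(m,cv2.MORPH_OPEN,np.ones((15,15)))
    for c in cv2.findContours(m,cv2.RETR_EXTERNAL,cv2.CHAIN_APPROX_NONE)[0]:
        if cv2.contourArea(c)<mn: continue
        P=np.array([plane("top",p[0]+0.0,z)[:2] for p in c],np.float32)
        rc=cv2.minAreaRect(P*1000); pc=cv2.minAreaRect(c)[0]
        bx=cv2.boxPoints(rc); i=np.argmax([np.linalg.norm(bx[k]-bx[k-1]) for k in range(4)]); e=bx[i]-bx[i-1]
        print(name,np.round(pc),"ctr",np.round(rc[0],1),"size",np.round(rc[1],1),"longdir",round(np.degrees(np.arctan2(e[1],e[0])),1),"R",np.round(np.linalg.norm(rc[0])))
for n,uv,z in (("beaker rim",(238,258),.075),("bottle cap",(245,104),.13)):
    print(n,plane("top",uv,z))
big=cv2.resize(im[130:340,70:410],None,fx=2.3,fy=2.3,interpolation=cv2.INTER_CUBIC); cv2.imwrite("pics/crop1.png",big)
big=cv2.resize(im[95:235,270:385],None,fx=5,fy=5,interpolation=cv2.INTER_CUBIC)[:600]; cv2.imwrite("pics/crop2.png",big)
E
```

```text
cam [ 0.41339164 -0.09080663  1.24971115] [0.98714793 0.65367348 0.7153644 ]
grey [348. 319.] ctr [ 230.6 -256.3] size [115.4 212.3] longdir -89.2 R 345.0
grey [522. 314.] ctr [ 251.  -685.6] size [192.9 153.2] longdir -162.8 R 730.0
grey [134. 283.] ctr [313.8 282.1] size [212.7 119.3] longdir -114.1 R 422.0
grey [172. 184.] ctr [562.2 192.8] size [212.9 113.6] longdir -101.3 R 594.0
grey [282.  36.] ctr [952.2 -76.8] size [1453.4  160.2] longdir -95.6 R 955.0Traceback (most recent call last):
  File "<stdin>", line 11, in <module>
  File "h.py", line 8, in plane
    K,Rm,t=cal(n); d=Rm.T@np.linalg.solve(K,np.array([uv[0],uv[1],1.])); o=-Rm.T@t
           ~~~^^^
  File "h.py", line 5, in cal
    c=r.get_calibration(n); K=np.array([[c['fx'],0,c['cx']],[0,c['fy'],c['cy']],[0,0,1]])
ValueError: time passes only in moves, steps and waits
```

The three stands measure about 345, 422 and 594 mm from the base. The target is the one at top (172,184), at (562,193) mm. The script failed because it called get_calibration too often, so I'll cache the result.

```bash
python3 - <<'E'
from station import r
import pickle
pickle.dump({n:dict(r.get_calibration(n)) for n in("scene","top")},open("cal.pkl","wb"))
E
sed -i 's/^    c=r.get_calibration(n); K/    c=CAL[n]; K/; s/^from station import r/import pickle; CAL=pickle.load(open("cal.pkl","rb"))/' h.py
cat > m1.py <<'E'
from h import *
im=cv2.imread("pics/top0.png"); hsv=cv2.cvtColor(im,cv2.COLOR_BGR2HSV)
g=((hsv[...,1]<30)&(hsv[...,2]>120)).astype(np.uint8)*255
g=cv2.morphologyEx(g,cv2.MORPH_CLOSE,np.ones((5,5)))
for name,m,z,mn in (("grey",g,0.012,1500),("teal",cv2.inRange(hsv,(80,120,80),(95,255,255)),0.104,1500),("yellow",cv2.inRange(hsv,(22,80,120),(35,255,255)),0.062,300),("amber",cv2.inRange(hsv,(0,120,40),(15,255,255)),0.1,100)):
    if name=="teal": m=cv2.morphologyEx(m,cv2.MORPH_OPEN,np.ones((15,15)))
    for c in cv2.findContours(m,cv2.RETR_EXTERNAL,cv2.CHAIN_APPROX_NONE)[0]:
        if cv2.contourArea(c)<mn: continue
        P=np.array([plane("top",p[0]+0.0,z)[:2] for p in c],np.float32)
        rc=cv2.minAreaRect(P*1000); pc=cv2.minAreaRect(c)[0]
        bx=cv2.boxPoints(rc); i=np.argmax([np.linalg.norm(bx[k]-bx[k-1]) for k in range(4)]); e=bx[i]-bx[i-1]
        print(name,np.round(pc),"ctr",np.round(rc[0],1),"size",np.round(rc[1],1),"longdir",round(np.degrees(np.arctan2(e[1],e[0])),1),"R",np.round(np.linalg.norm(rc[0])))
for n,uv,z in (("beaker rim",(238,258),.075),("bottle cap",(245,104),.13)):
    print(n,plane("top",uv,z))
big=cv2.resize(im[130:340,70:410],None,fx=2.3,fy=2.3,interpolation=cv2.INTER_CUBIC); cv2.imwrite("pics/crop1.png",big)
big=cv2.resize(im[95:235,270:385],None,fx=4,fy=4,interpolation=cv2.INTER_CUBIC)[:600]; cv2.imwrite("pics/crop2.png",big)
E
python3 m1.py
```

```text
grey [348. 319.] ctr [ 230.6 -256.3] size [115.4 212.3] longdir -89.2 R 345.0
grey [522. 314.] ctr [ 251.  -685.6] size [192.9 153.2] longdir -162.8 R 730.0
grey [134. 283.] ctr [313.8 282.1] size [212.7 119.3] longdir -114.1 R 422.0
grey [172. 184.] ctr [562.2 192.8] size [212.9 113.6] longdir -101.3 R 594.0
grey [282.  36.] ctr [952.2 -76.8] size [1453.4  160.2] longdir -95.6 R 955.0
grey [280.  12.] ctr [1015.5  -71.3] size [  66.9 1455.2] longdir -89.3 R 1018.0
teal [325. 184.] ctr [ 556.9 -187.1] size [191.7 166.7] longdir -92.8 R 587.0
yellow [430. 172.] ctr [ 595.6 -446. ] size [ 82.4 117.4] longdir -78.6 R 744.0
amber [246. 110.] ctr [732.1   1. ] size [58.  59.5] longdir -73.7 R 732.0
beaker rim [0.38046826 0.01616341 0.075     ]
bottle cap [0.73804949 0.00218535 0.13      ]
```

View pics/crop1.png

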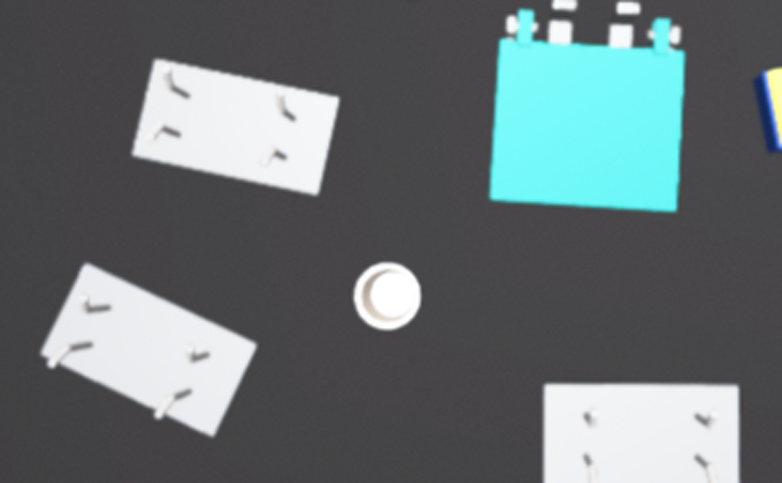

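View pics/crop2.png

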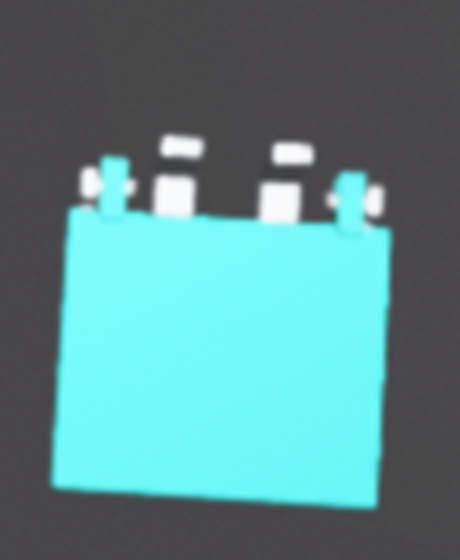

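The stand to use is the one at top (172,184): about 594 mm from the base, against 345 mm for (348,319) and 422 mm for (134,283). The enlarged crop shows its 210 × 110 base with four rods. The lid plate measures 192 × 167 mm against 190 × 165 nominal, its +x axis is at about −2.8°, and the lip is at about (0.475, −0.183, 0.09). I'll start the transit towards the box front with the fingers closing.

>>> jog_arm(
  motion=[0, 0, 0, -3, -3.5, 0, 0, 0, 0, 0, -3, -3.5, 0, 0, 0, 0, 0, -3, -3.5, 0, 0, 0, 0, 0, -3, -3.5, 0, 0, 0, 0, 0, -3, -3.5, 0, 0, 0, 0, 0, -3, -3.5, 0, 0, 0, 0, 0, -3, -3.5, 0, 0],
  newtons=60,
)

```text
time_s: 0.98
tool_pos: [0.2885, 0.1596, 0.2312]
tcp_rot: [0.185, 0.983, 0.0, 0.0]
ft_force: [1.3, 0.4, 0.2]
opening: -0.0001
```

```bash
python3 - <<'E'
from station import r
s=r.get_state(); print(s['time_s'],s['qpos'].tolist(),s['tool_pos'].tolist(),s['tcp_rot'].tolist())
E
```

```text
0.975 [0.5052316256221611, -0.13842189071816616, -0.40185257422456205, 1.3073160523550769, -3.007730606464141e-05, 0.8776503719153791] [0.2885098429463762, 0.15956827641528393, 0.23122575107724716] [0.1851351357146505, 0.9827130713911063, 4.226081928918523e-06, 2.869000672012444e-05]
```

>>> jog_arm(
  motion=[0, 0, 7, -3, -3.5, 0, 0, 0, 0, 7, -3, -3.5, 0, 0, 0, 0, 7, -3, -3.5, 0, 0, 0, 0, 7, -3, -3.5, 0, 0, 0, 0, 7, -3, -3.0, 0, 0],
)

```text
time_s: 1.6
tool_pos: [0.3126, -0.0634, 0.2312]
tcp_rot: [0.474, 0.88, -0.0, -0.0]
ft_force: [1.1, 0.1, -0.8]
opening: 0.0001
```

```bash
python3 - <<'E'
from station import r
s=r.get_state(); print(s['time_s'],s['qpos'].tolist(),s['tool_pos'].tolist(),s['tcp_rot'].tolist())
E
```

```text
1.6 [-0.20008209650232067, -0.16104508554101155, -0.4203786568628897, 1.311532234173322, -2.0625410903556555e-06, 0.7879464839443905] [0.3125616354036074, -0.06338675947451376, 0.23121140490473363] [0.4741640265570754, 0.8804365250892849, -1.1051656692613589e-05, -3.2950673009245015e-05]
```

>>> jog_arm(
  motion=[0, 0, 9, 0, 0, 0, 0, 0, 0, 9, 0, 0, 0, 0, 0, 0, 9, 0, 0, 0, 0, 0, 0, 9.2, 0, 0, 0, 0, 0, 0, 0, -3.7, 3.75, 0, 0, 0, 0, 0, -3.7, 3.75, 0, 0, 0, 0, 0, -3.7, 3.75, 0, 0],
)

```text
time_s: 2.48
tool_pos: [0.4213, -0.1791, 0.2311]
tcp_rot: [0.723, 0.691, 0.0, -0.0]
ft_force: [1.1, 0.3, 0.8]
opening: 0.0002
```

>>> jog_arm(
  motion=[-9, 0, 0, 0, 0, 0, 0, -9, 0, 0, 0, 0, 0, 0, -9, 0, 0, 0, 0, 0, 0, -9, 0, 0, 0, 0, 0, 0, -9, 0, 0, 0, 0, 0, 0, 0, 0, 0, 0, 0, 0, 0],
)

```text
time_s: 3.22
tool_pos: [0.4175, -0.1766, 0.2278]
tcp_rot: [0.669, 0.638, 0.264, 0.275]
ft_force: [-0.4, 0.2, 0.1]
opening: 0.0001
```

```bash
python3 - <<'E'
from h import *
from station import r
s=r.get_state(); print(s['time_s'],s['qpos'].tolist(),s['tool_pos'].tolist(),s['tcp_rot'].tolist())
print(R.from_quat(s['tcp_rot']).as_matrix().round(3))
for n in("scene","top"): cv2.imwrite(f"pics/{n}1.png",r.snapshot(n))
E
```

```text
3.225 [-0.7069742361564412, -0.4457148483953806, -0.9198448171227404, 0.4317795249489181, 0.4485749088345633, 1.0690891960043445] [0.4174806623555131, -0.17663207653741758, 0.22784350137555504] [0.6691877326364675, 0.6377705215623093, 0.2640921752611667, 0.2751215427421651]
[[ 0.047  0.708  0.704]
 [ 0.999 -0.035 -0.031]
 [ 0.003  0.705 -0.709]]
```

View pics/scene1.png

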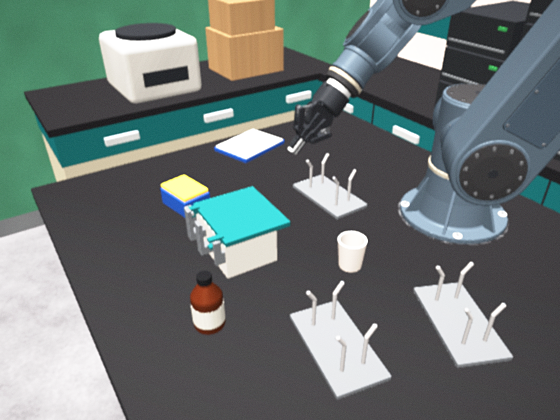

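```bash
cat > kin.py <<'E'
import numpy as np
from scipy.spatial.transform import Rotation as R
from scipy.optimize import least_squares
def fk(q,p):
    r0,h0,L1,L2,e,L3,d5=p
    Rz=R.from_rotvec([0,0,q[0]]); a=q[1];b=q[1]-q[2]; c=b+q[3]
    u=np.array([np.cos(b),0,-np.sin(b)]);n=np.array([np.sin(b),0,np.cos(b)])
    W=np.array([r0+L1*np.sin(a),0,h0+L1*np.cos(a)])+L2*u+e*n
    Rp=Rz*R.from_rotvec([0,c,0])          # x along tool at q5=0
    R5=Rp*R.from_rotvec([0,0,q[4]])
    x=R5.apply([1,0,0]); 
    # base tool frame: z along x, roll q6
    T=R5*R.from_matrix(np.array([[0,0,1],[0,1,0],[-1,0,0]]).astype(float))*R.from_rotvec([0,0,q[5]])
    return Rz.apply(W)+Rp.apply([d5,0,0])+L3*x, T
D=[([1.198,.21327,-.03496,1.3235,0,1.5708],[.18201,.46538,.2309],[.18534,.98267,0,0]),
([0.50523,-.13842,-.40185,1.30732,0,.87765],[.28851,.15957,.23123],[.18514,.98271,0,0]),
([-.20008,-.16105,-.42038,1.31153,0,.78795],[.31256,-.06339,.23121],[.47416,.88044,0,0]),
([-.706974,-.445715,-.919845,.43178,.448575,1.069089],[.417481,-.176632,.227844],[.66919,.63777,.26409,.27512])]
p0=np.array([0,.3,.3,.3,0,.2,0])
def res(p): return np.concatenate([fk(q,p)[0]-np.array(t) for q,t,_ in D]+[0.02*(p-p0)*.02])
s=least_squares(res,p0); P=s.x
if __name__=="__main__":
    print(P.round(4),np.abs(res(P)).max())
    for q,t,o in D: print((fk(q,P)[0]-t).round(4),(fk(q,P)[1].inv()*R.from_quat(o)).as_rotvec().round(3))
E
python3 kin.py
```

```text
[1.000e-04 2.433e-01 4.860e-01 3.929e-01 6.650e-02 3.156e-01 1.397e-01] 7.439990324788568e-05
[-0.  0. -0.] [-0.001  0.     0.   ]
[-0.  0. -0.] [0. 0. 0.]
[0. 0. 0.] [-0. -0. -0.]
[-0.  0.  0.] [ 0. -0.  0.]
```

```bash
cat > ik.py <<'E'
from kin import *
lo=np.array([-2.98,-.74,-1.14,-2.1,-1.57,-3.14]);hi=np.array([2.98,1.72,1.35,2.04,1.44,3.14])
def ori(az,tilt):  # tilt from down toward forward(+), deg
    a=np.radians(az);t=np.radians(tilt);f=np.array([np.cos(a),np.sin(a),0]);l=np.array([-np.sin(a),np.cos(a),0]);up=np.array([0,0,1.])
    z=np.sin(t)*f-np.cos(t)*up; y=np.cos(t)*f+np.sin(t)*up
    return R.from_matrix(np.stack([l,y,z],1))
def ik(pos,Rt,q0=(-.3,.3,-.2,1.2,.1,1.3)):
    best=None
    for s in (q0,(-.3,-.3,-.8,.5,.4,1.2),(.3,.6,.3,1.2,0,1.5)):
        f=lambda q:np.concatenate([(fk(q,P)[0]-pos)*5,(fk(q,P)[1].inv()*Rt).as_rotvec()])
        o=least_squares(f,np.clip(s,lo+.01,hi-.01),bounds=(lo,hi))
        if best is None or o.cost<best.cost: best=o
    q=best.x; return q,np.linalg.norm(fk(q,P)[0]-pos)*1000,np.degrees(np.linalg.norm((fk(q,P)[1].inv()*Rt).as_rotvec()))
if __name__=="__main__":
    for nm,pos,az,t in (("lip",(.485,-.184,.055),-2.8,45),("lip60",(.485,-.184,.055),-2.8,60),("horiz",(.49,-.184,.097),-2.8,90),("horiz",(.49,-.184,.097),-21,90),("mid",(.53,-.186,.20),-2.8,45),("push90",(.64,-.19,.255),-2.8,45),("pushend",(.67,-.192,.255),-2.8,45),("pushend20",(.67,-.192,.255),-2.8,20),
      ("over",(.685,-.193,.30),-2.8,0),("pinch",(.685,-.193,.25),-2.8,-10),("pinch",(.685,-.193,.25),-2.8,0),("pinch",(.66,-.193,.25),-2.8,0),("pinch",(.66,-.193,.25),-2.8,10),("lift",(.655,-.192,.32),-2.8,0),("stand",(.562,.193,.32),-11.3,0),("stand",(.562,.193,.175),-11.3,0)):
        q,e,a=ik(np.array(pos),ori(az,t)); print(nm,az,t,q.round(2),"err mm %.1f deg %.1f"%(e,a))
E
python3 ik.py
```

```text
lip -2.8 45 [-0.59  0.04 -1.14 -0.3   0.37  1.16] err mm 1.6 deg 1.1
lip60 -2.8 60 [-0.74  0.15 -1.14 -0.41  0.64  1.04] err mm 16.7 deg 11.4
horiz -2.8 90 [-1.02  0.59 -1.14 -1.    1.3   0.9 ] err mm 32.1 deg 24.8
horiz -21 90 [ 0.22  0.32 -1.14 -0.7  -1.01  2.14] err mm 52.3 deg 37.9
mid -2.8 45 [-0.52 -0.18 -0.86  0.17  0.33  1.23] err mm 0.0 deg 0.0
push90 -2.8 45 [-0.41 -0.02 -0.57  0.27  0.25  1.31] err mm 0.0 deg 0.0
pushend -2.8 45 [-0.38  0.03 -0.52  0.26  0.24  1.33] err mm 0.0 deg 0.0
pushend20 -2.8 20 [-0.32  0.31  0.09  1.01  0.09  1.31] err mm 0.0 deg 0.0
over -2.8 0 [-0.27  0.83  1.14  1.88 -0.    1.35] err mm 0.0 deg 0.0
pinch -2.8 -10 [-0.26  1.01  1.35  2.03 -0.04  1.36] err mm 6.3 deg 3.3
pinch -2.8 0 [-0.27  0.74  0.83  1.66 -0.    1.35] err mm 0.0 deg 0.0
pinch -2.8 0 [-0.28  0.66  0.68  1.6   0.    1.34] err mm 0.0 deg 0.0
pinch -2.8 10 [-0.3   0.45  0.33  1.28  0.04  1.32] err mm 0.0 deg 0.0
lift -2.8 0 [-0.29  0.72  0.98  1.83 -0.    1.33] err mm 0.0 deg 0.0
stand -11.3 0 [ 0.33  0.44  0.5   1.64 -0.    2.1 ] err mm 0.0 deg 0.0
stand -11.3 0 [ 0.33  0.42  0.11  1.26 -0.    2.1 ] err mm 0.0 deg 0.0
```

```bash
cat > arc.py <<'E'
from ik import *
A=-2.8; a=np.radians(A); f=np.array([np.cos(a),np.sin(a),0]); up=np.array([0,0,1.])
H=np.array([.6553,-.1919,.097]); T=40; ot=ori(A,T)
def tcp(th,s=.025,half=.0145):
    th=np.radians(th);u=np.cos(th)*f-np.sin(th)*up;w=np.sin(th)*f+np.cos(th)*up
    E=H-.181*u-.007*w; z=ot.apply([0,0,1]); y=ot.apply([0,1,0])
    C=E+s*(z if np.degrees(th)<90-T else u)
    return C-half*y
if __name__=="__main__":
    prev=tcp(0)
    for th in range(0,101,10):
        p=tcp(th); q,e,an=ik(p,ot); print(th,p.round(4),"dtool cm",(ot.inv().apply(p-prev)*100).round(2),q.round(2),round(e,1)); prev=p
    for pos in ((.43,-.181,.06),(.43,-.181,.15),(.478,-.183,.06)): print(pos,ik(np.array(pos),ot))
    from station import r
    s=r.get_state(); Rc=R.from_quat(s['tcp_rot']); print("turn",np.degrees((Rc.inv()*ot).as_rotvec()).round(1)); 
    print("shift in new axes to pre", (ot.inv().apply(np.array([.44,-.1815,.06])-s['tool_pos'])*100).round(2), "then", (ot.inv().apply(tcp(0)-np.array([0,0,.004])-np.array([.44,-.1815,.06]))*100).round(2))
E
python3 arc.py
```

```text
0 [ 0.4795 -0.1833  0.0615] dtool cm [0. 0. 0.] [-0.56 -0.   -1.08 -0.13  0.32  1.17] 0.0
10 [ 0.481  -0.1834  0.0931] dtool cm [ 0.    2.14 -2.32] [-0.56 -0.08 -1.03 -0.01  0.32  1.17] 0.0
20 [ 0.488  -0.1837  0.1239] dtool cm [-0.    2.51 -1.91] [-0.55 -0.13 -0.96  0.1   0.31  1.18] 0.0
30 [ 0.5002 -0.1843  0.153 ] dtool cm [ 0.    2.81 -1.44] [-0.53 -0.15 -0.89  0.19  0.3   1.19] 0.0
40 [ 0.5173 -0.1851  0.1795] dtool cm [-0.    3.02 -0.93] [-0.51 -0.15 -0.82  0.26  0.29  1.21] 0.0
50 [ 0.5387 -0.1862  0.2027] dtool cm [ 0.    3.13 -0.4 ] [-0.48 -0.14 -0.74  0.31  0.27  1.23] 0.0
60 [ 0.5602 -0.1873  0.2193] dtool cm [-0.    2.72  0.12] [-0.46 -0.11 -0.68  0.35  0.26  1.25] 0.0
70 [ 0.5843 -0.1884  0.2319] dtool cm [0.   2.66 0.59] [-0.44 -0.07 -0.61  0.37  0.25  1.27] 0.0
80 [ 0.6103 -0.1897  0.2401] dtool cm [-0.    2.52  1.04] [-0.42 -0.03 -0.55  0.39  0.23  1.28] 0.0
90 [ 0.6372 -0.191   0.2437] dtool cm [0.   2.3  1.46] [-0.39  0.02 -0.49  0.39  0.22  1.3 ] 0.0
100 [ 0.6644 -0.1923  0.2425] dtool cm [-0.    2.01  1.84] [-0.38  0.07 -0.44  0.39  0.21  1.32] 0.0
(0.43, -0.181, 0.06) (array([-0.64632428, -0.09052137, -1.14      , -0.07436157,  0.37073356,
        1.08639392]), np.float64(0.8831626299066874), np.float64(0.5803068420557382))
(0.43, -0.181, 0.15) (array([-0.64506559, -0.28861816, -0.98982759,  0.26267245,  0.36925922,
        1.09142442]), np.float64(1.017876845636326e-11), np.float64(5.101201775218408e-12))
(0.478, -0.183, 0.06) (array([-0.56115108, -0.0035262 , -1.08177532, -0.13893215,  0.32053417,
        1.16403047]), np.float64(1.9652560760519768e-09), np.float64(4.8856575960995e-10))
turn [ 4.9 -0.1  0.2]
shift in new axes to pre [-0.21 -9.56 14.44] then [0.01 2.87 2.73]
```

>>> jog_arm(
  motion=[4.9, 0, 0.2, 0, 0, 0, 0, 0, 0, 0, -0.05, -2.2, 3.78, 0, 0, 0, 0, -0.05, -2.2, 3.78, 0, 0, 0, 0, -0.05, -2.2, 3.78, 0, 0, 0, 0, -0.05, -2.2, 3.78, 0, 0, 0, 0, 0, 0, 0, 0],
)

```text
time_s: 4.08
tool_pos: [0.4505, -0.1801, 0.0562]
tcp_rot: [0.681, 0.649, 0.236, 0.244]
ft_force: [-0.0, 0.5, 0.8]
opening: -0.0
```

```bash
python3 - <<'E'
from arc import *
from station import r
s=r.get_state(); Rc=R.from_quat(s['tcp_rot']); print(s['tool_pos'],s['qpos'].round(3),"turn",np.degrees((Rc.inv()*ot).as_rotvec()).round(1))
for th in (0,-1.5): print((ot.inv().apply(tcp(0)-np.array([0,0,.004 if th else 0])-s['tool_pos'])*100).round(2))
E
```

```text
[ 0.4504865  -0.18005888  0.05620915] [-0.605 -0.043 -1.125 -0.123  0.349  1.125] turn [-0.3 -0.3 -0.1]
[-0.18  2.57  1.46]
[-0.18  2.31  1.77]
```

>>> jog_arm(
  motion=[0, 0, 0, -0.1, 0.8, 0.6, 0, 0, 0, 0, -0.1, 0.8, 0.6, 0, 0, 0, 0, 0, 0.7, 0.57, 0, 0, 0, 0, 0, 0, 0, 0],
)

```text
time_s: 4.58
tool_pos: [0.4802, -0.1843, 0.0611]
tcp_rot: [0.68, 0.648, 0.238, 0.248]
ft_force: [-1.7, 0.5, -1.4]
opening: -0.0002
```

```bash
python3 - <<'E'
from h import *
from station import r
s=r.get_state(); print(s['tool_pos'],s['ft_force'].round(2))
for n in("scene","top"):
    im=r.snapshot(n); cv2.imwrite(f"pics/{n}2.png",im)
    c=im[150:290,150:310] if n=="scene" else im[80:300,240:400]
    cv2.imwrite(f"pics/{n}2c.png",cv2.resize(c,None,fx=3,fy=2.7 if n=="top" else 3,interpolation=cv2.INTER_CUBIC))
E
```

```text
[ 0.48015561 -0.18433135  0.06109166] [-1.69  0.46 -1.36]
```

View pics/scene2c.png

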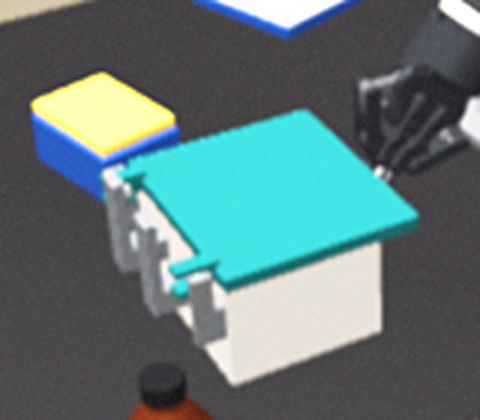

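View pics/top2c.png

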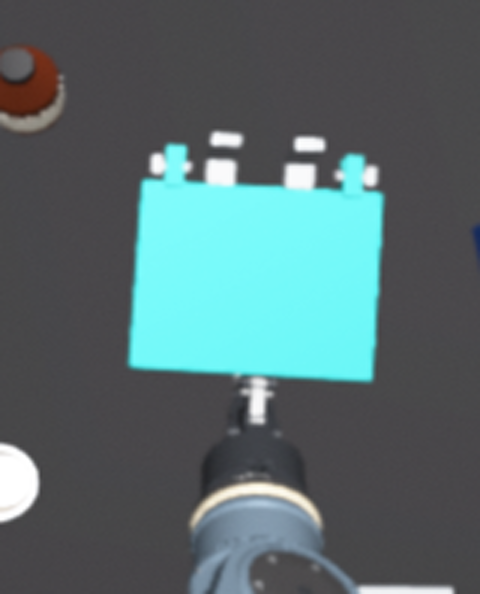

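The crops show the fingertips tucked under the middle of the front lip (scene crop (385,172), top crop (258,382)). Now I'll swing the lid along the arc.

>>> jog_arm(
  motion=[0, 0, 0, 0, 1.07, -1.16, 0, 0, 0, 0, 0, 1.07, -1.16, 0, 0, 0, 0, 0, 1.25, -0.96, 0, 0, 0, 0, 0, 1.25, -0.96, 0],
)

```text
time_s: 5.18
tool_pos: [0.4865, -0.1844, 0.1224]
tcp_rot: [0.68, 0.648, 0.237, 0.247]
ft_force: [-1.1, 0.4, -1.0]
opening: -0.0003
```

```bash
cat > look.py <<'E'
import sys
from h import *
from station import r
k=sys.argv[1]
s=r.get_state(); print(s['time_s'],s['tool_pos'],s['ft_force'].round(2),s['qpos'].round(2))
A=r.snapshot("scene")[120:330,130:330]; B=r.snapshot("top")[70:300,230:400]
A=cv2.resize(A,(400,420),interpolation=cv2.INTER_CUBIC);B=cv2.resize(B,(310,420),interpolation=cv2.INTER_CUBIC)
cv2.imwrite(f"pics/{k}.png",np.hstack([A,B]))
E
python3 look.py p3
```

```text
5.175 [ 0.48649061 -0.18437923  0.12244209] [-1.07  0.39 -1.  ] [-0.55 -0.12 -0.97  0.1   0.32  1.17]
```

View pics/p3.png

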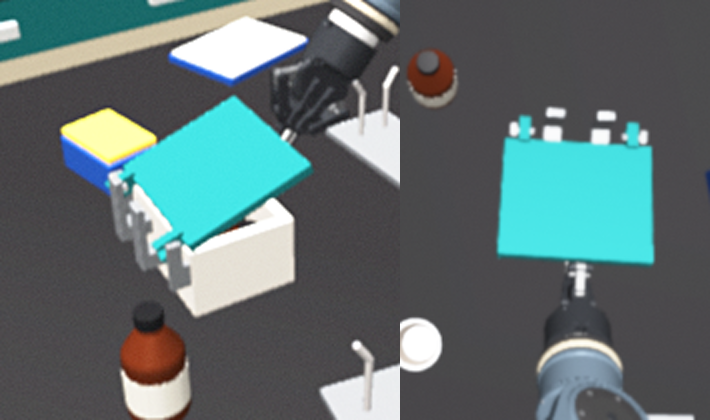

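The lid is up about 20°, and its forks are still on the pins (left crop (115,175) and (165,245)). I'll continue to 70°.

>>> jog_arm(
  motion=[0, 0, 0, 0, 1.4, -0.72, 0, 0, 0, 0, 0, 1.4, -0.72, 0, 0, 0, 0, 0, 1.5, -0.46, 0, 0, 0, 0, 0, 1.5, -0.46, 0, 0, 0, 0, 0, 1.56, -0.2, 0, 0, 0, 0, 0, 1.56, -0.2, 0, 0, 0, 0, 0, 1.36, 0.06, 0, 0, 0, 0, 0, 1.36, 0.06, 0],
)

```text
time_s: 6.28
tool_pos: [0.56, -0.1883, 0.218]
tcp_rot: [0.68, 0.648, 0.237, 0.247]
ft_force: [-0.4, -0.1, -1.6]
opening: -0.0
```

```bash
python3 look.py p4
```

```text
6.275 [ 0.56002058 -0.18833547  0.21804508] [-0.45 -0.09 -1.56] [-0.47 -0.11 -0.68  0.35  0.27  1.24]
```

View pics/p4.png

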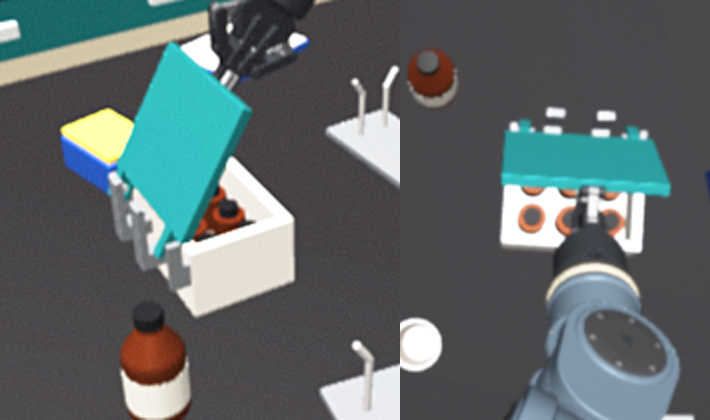

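>>> jog_arm(
  motion=[0, 0, 0, 0, 1.33, 0.3, 0, 0, 0, 0, 0, 1.33, 0.3, 0, 0, 0, 0, 0, 1.26, 0.52, 0, 0, 0, 0, 0, 1.26, 0.52, 0, 0, 0, 0, 0, 0.77, 0.49, 0, 0, 0, 0, 0, 0.77, 0.49, 0, 0, 0, 0, 0, 0.77, 0.49, 0, 0, 0, 0, 0, 0.5, 0.46, 0, 0, 0, 0, 0, 0.5, 0.46, 0, 0, 0, 0, 0, 0.5, 0.46, 0],
)

```text
time_s: 7.62
tool_pos: [0.6573, -0.193, 0.2412]
tcp_rot: [0.68, 0.648, 0.237, 0.247]
ft_force: [-0.4, -0.0, -0.7]
opening: -0.0002
```

```bash
python3 look.py p5
```

```text
7.625 [ 0.65726265 -0.19302313  0.24115156] [-0.45 -0.01 -0.66] [-0.38  0.06 -0.46  0.38  0.22  1.31]
```

View pics/p5.png

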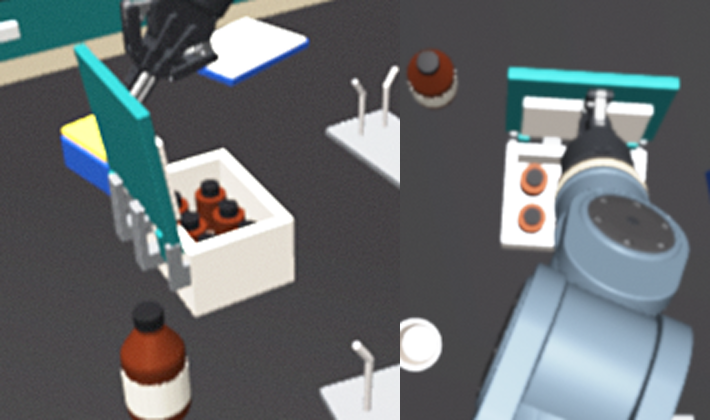

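>>> jog_arm(
  motion=[0, 0, 0, 0, -1, -0.85, 0, 0, 0, 0, 0, -2, -1.7, 0, 0, 0, 0, 0, -2, -1.7, 0, 0, 0, 0, 0, -0.5, -3, 0, 0, 0, 0, 0, 0, 0, 0],
)

```text
time_s: 8.35
tool_pos: [0.5671, -0.1891, 0.2631]
tcp_rot: [0.68, 0.648, 0.238, 0.249]
ft_force: [-0.3, -0.1, 0.4]
opening: 0.0001
```

```bash
python3 - <<'E'
from h import *
from station import r
s=r.get_state(); print(s['time_s'],s['tool_pos'],s['ft_force'].round(2))
for n in("scene","top"):
    im=r.snapshot(n); cv2.imwrite(f"pics/{n}6.png",im)
    c=im[120:300,140:340] if n=="scene" else im[60:240,240:440]
    cv2.imwrite(f"pics/{n}6c.png",cv2.resize(c,(640,576),interpolation=cv2.INTER_CUBIC))
E
```

```text
8.35 [ 0.56707643 -0.18914467  0.26309747] [-0.34 -0.15  0.41]
```

View pics/scene6c.png

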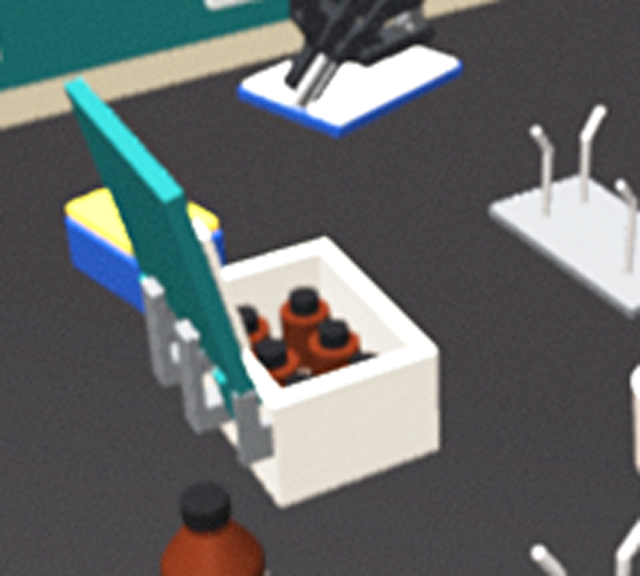

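View pics/top6c.png

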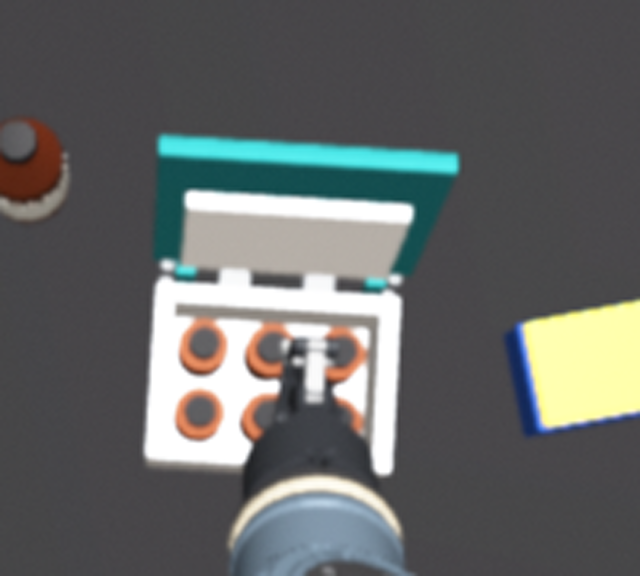

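The lid leans back on its stays by itself. Its bright top edge runs from crop (158,146) to (458,163). I'll measure that edge.

```bash
cat > m6.py <<'E'
from ik import *
from h import *
a=np.array([240+158/3.2,60+146/3.2]);b=np.array([240+458/3.2,60+163/3.2])
for z in(.276,): 
    A=plane("top",a,z);B=plane("top",b,z);print(A,B,(A+B)/2,np.linalg.norm(A-B),np.degrees(np.arctan2(*(A-B)[1::-1])))
# triangulate top-edge outer corner: near corner scene crop (182,195)->px ; top crop left end
sc=lambda u,v:(140+u/3.2,120+v/3.2); tc=lambda u,v:(240+u/3.2,60+v/3.2)
print(tri(sc(70,82),tc(458,154)),tri(sc(162,203),tc(158,156)),tri(sc(182,195),tc(158,137)))
for pos in ((.687,-.1935,.33),(.687,-.1935,.31),(.68,-.1935,.31),(.68,-.1935,.25),(.66,-.193,.25),(.657,-.192,.31),(.657,-.192,.33)):
    for t in (0,-5): q,e,an=ik(np.array(pos),ori(-2.8,t)); print(pos,t,q.round(2),round(e,1),round(an,1))
E
python3 m6.py
```

```text
[ 0.69357464 -0.09952181  0.276     ] [ 0.68520693 -0.28844497  0.276     ] [ 0.68939078 -0.19398339  0.276     ] 0.18910837575833842 87.46393793209835
(array([ 0.68964762, -0.28797529,  0.27191404]), np.float64(0.005299439043546684)) (array([ 0.69590516, -0.10247108,  0.26420887]), np.float64(0.0117988295030873)) (array([ 0.69559542, -0.09720822,  0.2742369 ]), np.float64(0.009341207575819178))
(0.687, -0.1935, 0.33) 0 [-0.27  0.89  1.35  2.01 -0.    1.35] 2.8 1.5
(0.687, -0.1935, 0.33) -5 [-0.27  0.9   1.35  2.02 -0.02  1.35] 10.0 5.2
(0.687, -0.1935, 0.31) 0 [-0.27  0.92  1.35  2.01 -0.    1.35] 0.0 0.0
(0.687, -0.1935, 0.31) -5 [-0.27  0.92  1.35  2.02 -0.02  1.35] 7.2 3.8
(0.68, -0.1935, 0.31) 0 [-0.28  0.83  1.17  1.91  0.    1.34] 0.0 0.0
(0.68, -0.1935, 0.31) -5 [-0.27  0.92  1.35  2.03 -0.02  1.35] 6.0 3.1
(0.68, -0.1935, 0.25) 0 [-0.28  0.72  0.8   1.65  0.    1.34] 0.0 0.0
(0.68, -0.1935, 0.25) -5 [-0.27  0.89  1.13  1.89 -0.02  1.35] 0.0 0.0
(0.66, -0.193, 0.25) 0 [-0.28  0.66  0.68  1.6   0.    1.34] 0.0 0.0
(0.66, -0.193, 0.25) -5 [-0.28  0.79  0.93  1.79 -0.02  1.34] 0.0 0.0
(0.657, -0.192, 0.31) 0 [-0.28  0.71  0.94  1.8   0.    1.34] 0.0 0.0
(0.657, -0.192, 0.31) -5 [-0.28  0.89  1.29  2.04 -0.02  1.34] 1.8 1.0
(0.657, -0.192, 0.33) 0 [-0.28  0.76  1.08  1.9  -0.    1.34] 0.0 0.0
(0.657, -0.192, 0.33) -5 [-0.28  0.87  1.29  2.04 -0.02  1.34] 4.6 2.5
```

>>> jog_arm(
  motion=[0, 0, 0, 0, 2.0, -2.4, 1, 0, 0, 0, 0, 2.0, -2.4, 1, 10, 0, 0, 0, 0, 0, 1, 10, 0, 0, 0, 0, 0, 1, 10, 0, 0, 0, 0, 0, 1, 10, 0, 0, 0, 0, 0, 1, 0, 0, 0, 0, 0, 0, 1, 0, 0, 0, 0, 0, 0, 1],
)

```text
time_s: 9.45
tool_pos: [0.5704, -0.1898, 0.3227]
tcp_rot: [0.723, 0.688, 0.039, 0.037]
ft_force: [0.6, 0.1, -0.5]
opening: 0.0851
```

```bash
cat > to.py <<'E'
import sys
from ik import *
from station import r
x,y,z,az,t=map(float,sys.argv[1:6])
s=r.get_state(); Rc=R.from_quat(s['tcp_rot']); Rt=ori(az,t); p=np.array([x,y,z])
print("t",s['time_s'],"pos",s['tool_pos'].round(4),"F",s['ft_force'].round(1),"M",s['wrist_torque'].round(2),"open",round(s['opening'],4),"q",s['qpos'].round(2))
print("turn deg",np.degrees((Rc.inv()*Rt).as_rotvec()).round(2),"shift cm cur axes",(Rc.inv().apply(p-s['tool_pos'])*100).round(2),"new axes",(Rt.inv().apply(p-s['tool_pos'])*100).round(2))
q,e,a=ik(p,Rt,s['qpos']); print("ik",q.round(2),round(e,1),round(a,1))
E
python3 to.py .668 -.1925 .315 -2.7 0
```

```text
t 9.45 pos [ 0.5704 -0.1898  0.3227] F [ 0.6  0.1 -0.5] M [-0.    0.11 -0.01] open 0.0851 q [-0.34  0.34  0.36  1.49  0.04  1.28]
turn deg [ 6.12 -0.29 -0.15] shift cm cur axes [0.21 9.63 1.81] new axes [0.19 9.76 0.77]
ik [-0.28  0.77  1.07  1.87 -0.    1.34] 0.0 0.0
```

>>> jog_arm(
  motion=[6.1, -0.3, -0.2, 0, 0, 0, 1, 0, 0, 0, 0, 2.2, 0, 1, 0, 0, 0, 0, 2.2, 0, 1, 0, 0, 0, 0.1, 2.2, 0.2, 1, 0, 0, 0, 0.1, 2.2, 0.2, 1, 0, 0, 0, 0, 1, 0.2, 1, 0, 0, 0, 0, 0, 0, 1],
)

```text
time_s: 10.32
tool_pos: [0.6683, -0.1926, 0.3181]
tcp_rot: [0.723, 0.69, 0.0, 0.001]
ft_force: [0.7, 0.3, 0.1]
opening: 0.0856
```

```bash
python3 to.py .668 -.1925 .245 -2.7 0; python3 look.py p7
```

```text
t 10.325 pos [ 0.6683 -0.1926  0.3181] F [0.7 0.3 0.1] M [-0.03 -0.03 -0.03] open 0.0856 q [-0.28  0.78  1.09  1.88 -0.    1.34]
turn deg [0.06 0.03 0.02] shift cm cur axes [ 0.01 -0.03  7.31] new axes [ 0.01 -0.03  7.31]
ik [-0.28  0.68  0.71  1.6   0.    1.34] 0.0 0.0
10.325 [ 0.66825639 -0.1926086   0.31808876] [0.72 0.3  0.05] [-0.28  0.78  1.09  1.88 -0.    1.34]
```

View pics/p7.png

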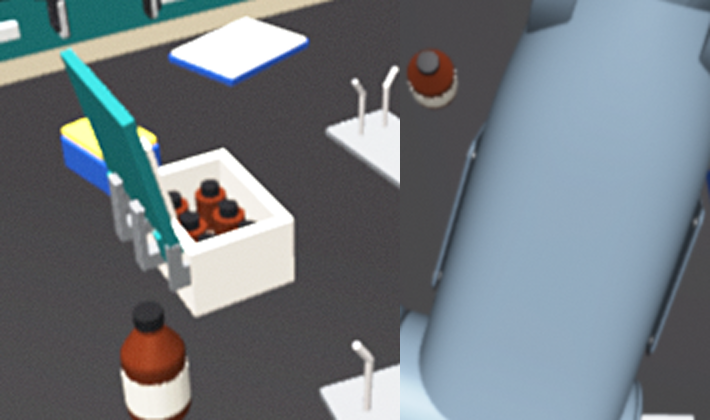

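```bash
cat > look2.py <<'E'
import sys
from h import *
from station import r
im=r.snapshot("scene"); u0,v0,u1,v1=map(int,sys.argv[2:6])
c=im[v0:v1,u0:u1]; f=min(760/c.shape[1],580/c.shape[0])
cv2.imwrite(f"pics/{sys.argv[1]}.png",cv2.resize(c,None,fx=f,fy=f,interpolation=cv2.INTER_CUBIC))
E
python3 look2.py p8 100 40 300 260
```

```text
(no output)
```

View pics/p8.png

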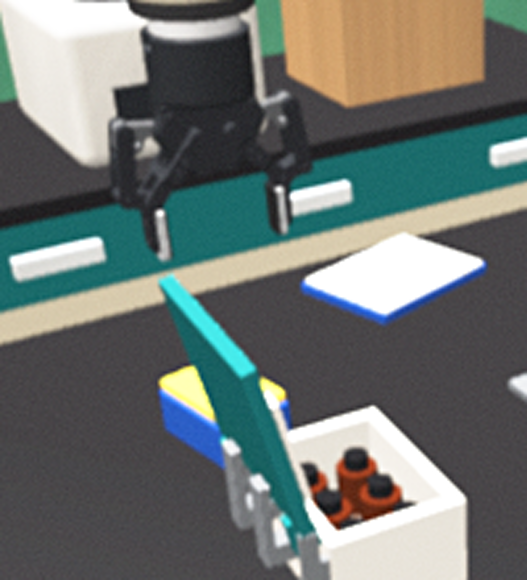

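The open jaws straddle the lid's top edge (lid mid-edge about (210,325), back finger (165,255), front finger (283,230)). Descending now.

>>> jog_arm(
  motion=[0, 0, 0, 0, 0, 1.5, 1, 0, 0, 0, 0, 0, 1.5, 1, 0, 0, 0, 0, 0, 1.5, 1, 0, 0, 0, 0, 0, 1.5, 1],
)

```text
time_s: 10.98
tool_pos: [0.6673, -0.1925, 0.258]
tcp_rot: [0.723, 0.69, -0.0, 0.0]
ft_force: [0.3, -0.5, 0.7]
opening: 0.0856
```

```bash
python3 to.py .668 -.1925 .242 -2.7 0;python3 look2.py p9 100 40 300 260
```

```text
t 10.975 pos [ 0.6673 -0.1925  0.258 ] F [ 0.3 -0.5  0.7] M [-0.02  0.02  0.03] open 0.0856 q [-0.28  0.68  0.75  1.64 -0.    1.34]
turn deg [0.02 0.03 0.02] shift cm cur axes [-0.    0.07  1.6 ] new axes [-0.    0.07  1.6 ]
ik [-0.28  0.67  0.7   1.59 -0.    1.34] 0.0 0.0
```

View pics/p9.png

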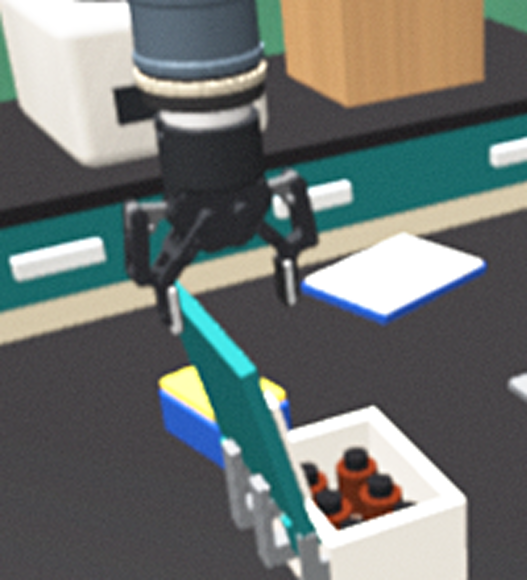

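>>> jog_arm(
  motion=[0, 0, 0, 0, 0, 0.8, 1, 0, 0, 0, 0, 0, 0.8, 1, 0, 0, 0, 0, 0, 0, 0.6, 0, 0, 0, 0, 0, 0, 0.6, 0, 0, 0, 0, -0.4, 0, 0.6, 0, 0, 0, 0, -0.4, 0, 0.6, 0, 0, 0, 0, -0.3, 0, 0.5],
  newtons=30,
)

```text
time_s: 11.9
tool_pos: [0.6567, -0.1919, 0.2416]
tcp_rot: [0.723, 0.69, -0.001, -0.0]
ft_force: [-0.1, 0.1, 0.0]
opening: 0.0427
```

```bash
python3 to.py .656 -.1925 .242 -2.7 0;python3 look2.py p10 100 40 300 260
```

```text
t 11.9 pos [ 0.6567 -0.1919  0.2416] F [-0.1  0.1  0. ] M [ 0.   -0.02  0.01] open 0.0427 q [-0.28  0.64  0.64  1.57 -0.    1.33]
turn deg [-0.06  0.02  0.04] shift cm cur axes [-0.07 -0.07 -0.04] new axes [-0.07 -0.07 -0.04]
ik [-0.29  0.64  0.63  1.57  0.    1.33] 0.0 0.0
```

View pics/p10.png

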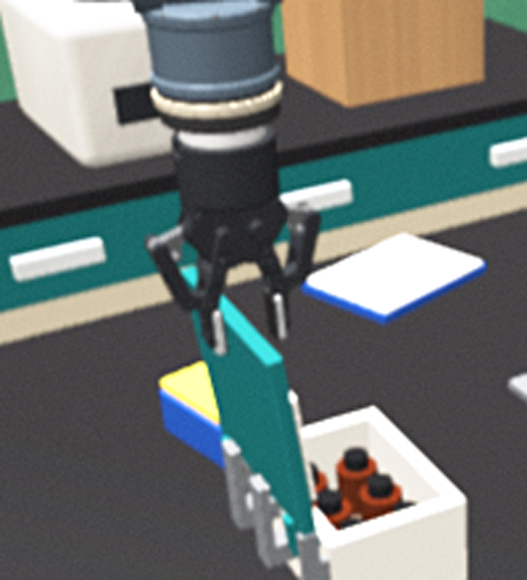

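The back finger has brought the lid nearly vertical. I'll close the jaws on it.

>>> jog_arm(
  motion=[0, 0, 0, 0, 0, 0, 0.4, 0, 0, 0, 0, 0, 0, 0.3, 0, 0, 0, 0, 0, 0, 0.25, 0, 0, 0, 0, 0, 0, 0.1, 0, 0, 0, 0, 0, 0, 0, 0, 0, 0, 0, 0, 0, 0, 0, 0, 0, 0, 0, 0, 0],
  newtons=60,
)

```text
time_s: 12.82
tool_pos: [0.657, -0.1919, 0.2414]
tcp_rot: [0.723, 0.69, -0.001, -0.0]
ft_force: [-0.3, -0.1, 0.9]
opening: 0.0132
```

```bash
python3 to.py .656 -.1925 .242 -2.7 0;python3 look2.py p11 100 40 300 260
```

```text
t 12.825 pos [ 0.657  -0.1919  0.2414] F [-0.3 -0.1  0.9] M [-0.01  0.42  0.05] open 0.0132 q [-0.28  0.64  0.64  1.57 -0.    1.33]
turn deg [-0.07  0.02  0.04] shift cm cur axes [-0.07 -0.1  -0.06] new axes [-0.07 -0.1  -0.06]
ik [-0.29  0.64  0.63  1.57 -0.    1.33] 0.0 0.0
```

View pics/p11.png

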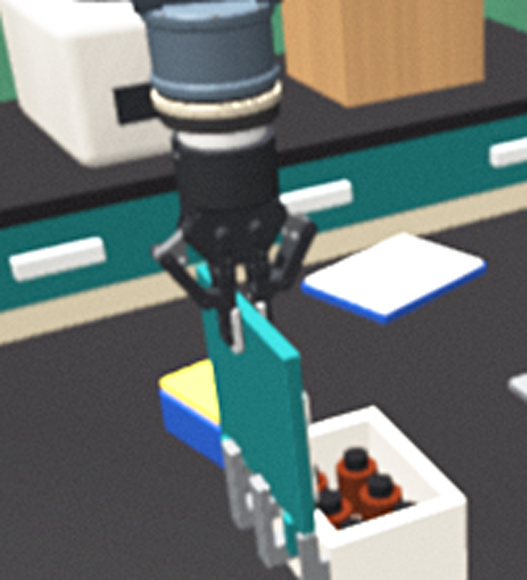

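>>> jog_arm(
  motion=[0, 0, 0, 0, 0, -0.5, 0, 0, 0, 0, 0, 0, -0.8, 0, 0, 0, 0, 0, 0, -0.8, 0, 0, 0, 0, 0, 0, -0.8, 0, 0, 0, 0, 0, 0, -0.8, 0],
  newtons=80,
)

```text
time_s: 13.5
tool_pos: [0.6571, -0.1919, 0.279]
tcp_rot: [0.723, 0.69, -0.001, -0.0]
ft_force: [-0.1, 0.2, -2.6]
opening: 0.013
```

```bash
python3 to.py .656 -.1925 .316 -2.7 0;python3 look2.py p12 100 40 300 260
```

```text
t 13.5 pos [ 0.6571 -0.1919  0.279 ] F [-0.1  0.2 -2.6] M [-0.04 -0.04  0.  ] open 0.013 q [-0.28  0.67  0.78  1.68 -0.    1.33]
turn deg [-0.06  0.03  0.04] shift cm cur axes [-0.07 -0.11 -3.7 ] new axes [-0.07 -0.11 -3.7 ]
ik [-0.29  0.72  0.97  1.82 -0.    1.33] 0.0 0.0
```

View pics/p12.png

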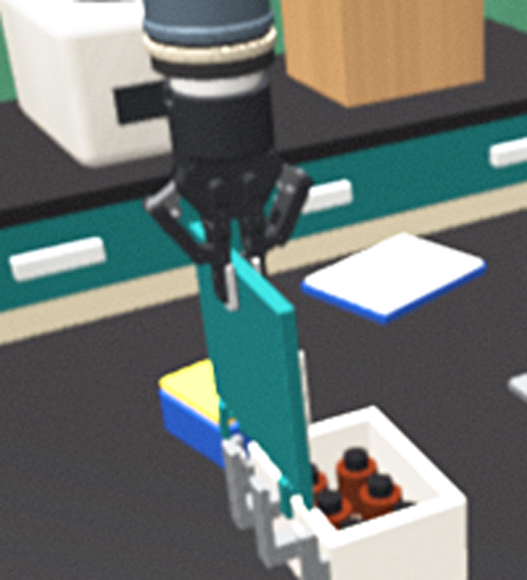

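The lid is off the pins, upright and held, at about 2.6 N. I'll lift it a bit more and cross-check the target stand's pose from the scene camera.

>>> jog_arm(
  motion=[0, 0, 0, 0, 0, -1, 0, 0, 0, 0, 0, 0, -1, 0, 0, 0, 0, 0, 0, -1, 0, 0, 0, 0, 0, 0, -0.7, 0],
)

```text
time_s: 14.05
tool_pos: [0.6572, -0.1919, 0.3159]
tcp_rot: [0.723, 0.69, -0.0, -0.0]
ft_force: [0.1, 0.2, -2.5]
opening: 0.0128
```

```bash
cat > st.py <<'E'
from h import *
for n,f in (("top","pics/top0.png"),("scene","pics/scene0.png")):
    im=cv2.imread(f); hsv=cv2.cvtColor(im,cv2.COLOR_BGR2HSV)
    g=((hsv[...,1]<35)&(hsv[...,2]>120)).astype(np.uint8)*255
    g=cv2.morphologyEx(g,cv2.MORPH_CLOSE,np.ones((3,3)))
    if n=="scene": g=cv2.morphologyEx(g,cv2.MORPH_OPEN,np.ones((11,11)))
    for c in cv2.findContours(g,cv2.RETR_EXTERNAL,cv2.CHAIN_APPROX_NONE)[0]:
        if not 1500<cv2.contourArea(c)<8000: continue
        P=np.array([plane(n,p[0]+0.0,.012)[:2] for p in c],np.float32)*1000
        rc=cv2.minAreaRect(P)
        if np.linalg.norm(np.array(rc[0])-[562,193])>40: continue
        hull=cv2.convexHull(P); ap=cv2.approxPolyDP(hull,15,True)[:,0]
        bx=cv2.boxPoints(rc); i=np.argmax([np.linalg.norm(bx[k]-bx[k-1]) for k in range(4)]); e=bx[i]-bx[i-1]
        print(n,np.round(rc[0],1),np.round(rc[1],1),round(np.degrees(np.arctan2(e[1],e[0])),1),ap.round(0).tolist(),ap.mean(0).round(1))
E
python3 st.py; python3 to.py .562 .193 .316 -11.3 0; python3 look2.py p13 270 230 430 410
```

```text
top [562.2 192.8] [212.9 113.6] -101.3 [[631.0, 287.0], [529.0, 306.0], [491.0, 100.0], [596.0, 80.0]] [561.5 193.3]
scene [557.4 192.9] [218.1 122.9] 78.9 [[507.0, 97.0], [584.0, 81.0], [603.0, 108.0], [636.0, 276.0], [541.0, 306.0], [524.0, 289.0], [490.0, 119.0]] [555.  182.3]
t 14.05 pos [ 0.6572 -0.1919  0.3159] F [ 0.1  0.2 -2.5] M [-0.02 -0.03  0.  ] open 0.0128 q [-0.28  0.72  0.98  1.83 -0.    1.33]
turn deg [-0.05  0.03  8.64] shift cm cur axes [ 3.80e+01 -1.13e+01 -1.00e-02] new axes [ 3.588e+01 -1.688e+01 -1.000e-02]
ik [ 0.33  0.44  0.49  1.62 -0.    2.1 ] 0.0 0.0
```

View pics/p13.png

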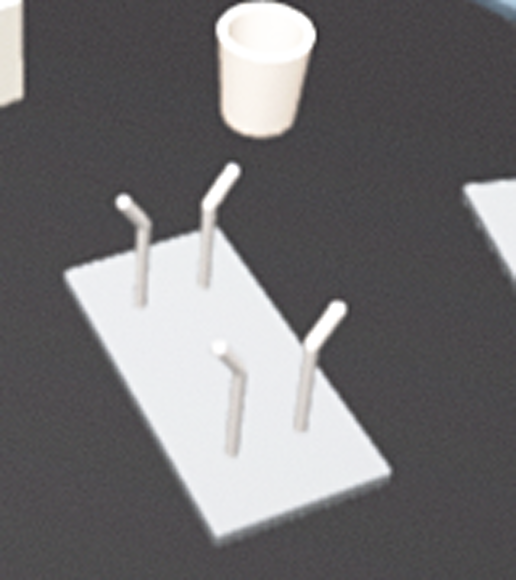

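The crop confirms the stand, with four rod feet at (141,303), (205,285), (233,452) and (302,428). I'll cast those onto z = 12 mm as a second measurement.

```bash
python3 - <<'E'
from h import *
P=np.array([plane("scene",(270+u/3.222,230+v/3.222),.012)[:2]*1000 for u,v in((141,304),(205,286),(233,453),(302,429))])
print(P.round(1),P.mean(0).round(1)); 
for a,b in((0,2),(1,3),(0,1),(2,3)): d=P[b]-P[a]; print(np.linalg.norm(d).round(1),np.degrees(np.arctan2(d[1],d[0])).round(1))
E
```

```text
[[570.2 131.1]
 [527.5 141.1]
 [594.1 249.8]
 [550.8 258.5]] [560.7 195.1]
121.1 78.6
119.8 78.8
43.9 166.9
44.2 168.6
```

>>> jog_arm(
  motion=[0, 0, 4.3, 0, 0, 0, 0, 0, 0, 4.3, 0, 0, 0, 0, 0, 0, 0, 1.5, -0.7, 0, 0, 0, 0, 0, 3, -1.4, 0, 0, 0, 0, 0, 3, -1.4, 0, 0, 0, 0, 0, 3, -1.4, 0, 0, 0, 0, 0, 3, -1.4, 0, 0, 0, 0, 0, 3, -1.4, 0, 0, 0, 0, 0, 3, -1.4, 0, 0],
)

```text
time_s: 15.22
tool_pos: [0.6055, 0.0182, 0.3154]
tcp_rot: [0.773, 0.634, -0.001, -0.0]
ft_force: [1.4, 1.0, -2.4]
opening: 0.013
```

```bash
python3 to.py .5655 .193 .316 -11.3 0
```

```text
t 15.225 pos [0.6055 0.0182 0.3154] F [ 1.4  1.  -2.4] M [ 0.01  0.01 -0.02] open 0.013 q [ 0.03  0.47  0.54  1.64 -0.    1.8 ]
turn deg [-0.06  0.03  0.04] shift cm cur axes [16.36 -7.34 -0.06] new axes [16.36 -7.35 -0.06]
ik [ 0.33  0.44  0.5   1.63 -0.    2.1 ] 0.0 0.0
```

>>> jog_arm(
  motion=[0, 0, 0, 3, -1.3, 0, 0, 0, 0, 0, 3, -1.3, 0, 0, 0, 0, 0, 3, -1.3, 0, 0, 0, 0, 0, 3, -1.3, 0, 0, 0, 0, 0, 2, -1, 0, 0, 0, 0, 0, 1, -0.4, 0, 0, 0, 0, 0, 0, 0, 0, 0, 0, 0, 0, 0, 0, 0, 0],
)

```text
time_s: 16.23
tool_pos: [0.5708, 0.1763, 0.3154]
tcp_rot: [0.773, 0.634, -0.001, -0.0]
ft_force: [-0.3, 0.7, -2.0]
opening: 0.013
```

```bash
python3 to.py .5655 .193 .316 -11.3 0; python3 look2.py p14 230 130 430 410; python3 - <<'E'
from h import *
from station import r
cv2.imwrite("pics/top14.png",r.snapshot("top"))
E
```

```text
t 16.225 pos [0.5708 0.1763 0.3154] F [-0.3  0.7 -2. ] M [0.03 0.01 0.  ] open 0.013 q [ 0.3   0.45  0.5   1.63 -0.    2.07]
turn deg [-0.06  0.04 -0.01] shift cm cur axes [ 1.53 -0.85 -0.06] new axes [ 1.53 -0.84 -0.06]
ik [ 0.33  0.44  0.5   1.63 -0.    2.1 ] 0.0 0.0
```

View pics/p14.png

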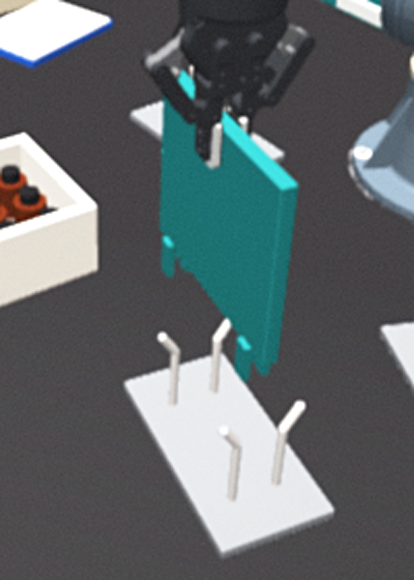

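View pics/top14.png

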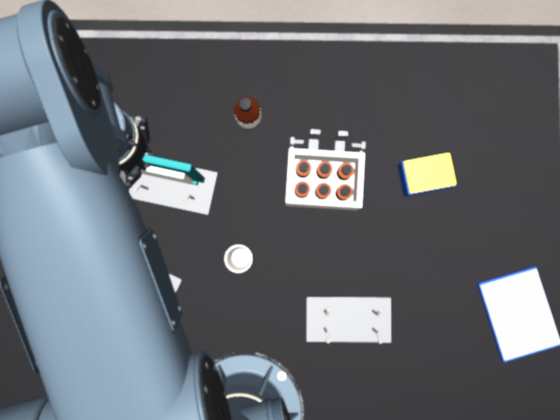

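```bash
python3 - <<'E'
from h import *
P=np.array([plane("scene",(230+u/2.071,130+v/2.071),.155)[:2]*1000 for u,v in((168,274),(243,378))])
print(P.round(1),P.mean(0).round(1)); d=P[1]-P[0]; print(np.linalg.norm(d).round(1),np.degrees(np.arctan2(d[1],d[0])).round(1))
E
```

```text
[[566.1 109. ]
 [593.5 246.7]] [579.8 177.9]
140.4 78.8
```

>>> jog_arm(
  motion=[0, 0, 0, 0.8, -0.5, 0, 0, 0, 0, 0, 0.7, -0.45, 0, 0, 0, 0, 0, 0, 0, 0, 0, 0, 0, 0, 0, 0, 1, 0, 0, 0, 0, 0, 0, 1.2, 0, 0, 0, 0, 0, 0, 1.2, 0, 0, 0, 0, 0, 0, 1.2, 0, 0, 0, 0, 0, 0, 1, 0],
)

```text
time_s: 17.32
tool_pos: [0.5639, 0.1936, 0.2585]
tcp_rot: [0.773, 0.634, -0.001, -0.0]
ft_force: [0.3, 0.2, -1.9]
opening: 0.0128
```

```bash
python3 to.py .565 .193 .172 -11.3 0; python3 look2.py p15 230 130 430 410
```

```text
t 17.325 pos [0.5639 0.1936 0.2585] F [ 0.3  0.2 -1.9] M [ 0.05 -0.06  0.03] open 0.0128 q [0.33 0.42 0.32 1.47 0.   2.1 ]
turn deg [-0.09  0.05  0.03] shift cm cur axes [-0.03  0.13  8.65] new axes [-0.04  0.12  8.65]
ik [ 0.33  0.43  0.12  1.26 -0.    2.1 ] 0.0 0.0
```

View pics/p15.png

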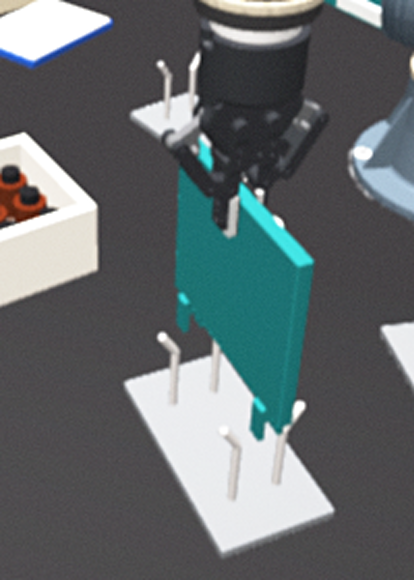

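The forks are entering between the flared rod tops. I'll lower further, more slowly.

>>> jog_arm(
  motion=[0, 0, 0, 0, 0, 1, 0, 0, 0, 0, 0, 0, 1, 0, 0, 0, 0, 0, 0, 1, 0, 0, 0, 0, 0, 0, 1, 0, 0, 0, 0, 0, 0, 1, 0, 0, 0, 0, 0, 0, 1, 0, 0, 0, 0, 0, 0, 0.8, 0, 0, 0, 0, 0, 0, 0.6, 0],
)

```text
time_s: 18.38
tool_pos: [0.5639, 0.1937, 0.1849]
tcp_rot: [0.773, 0.634, -0.001, -0.0]
ft_force: [-0.0, -0.2, -3.0]
opening: 0.0128
```

```bash
python3 to.py .565 .193 .172 -11.3 0; python3 look2.py p16 230 130 430 410
```

```text
t 18.375 pos [0.5639 0.1937 0.1849] F [-0.  -0.2 -3. ] M [0.   0.03 0.  ] open 0.0128 q [0.33 0.43 0.14 1.29 0.   2.1 ]
turn deg [-0.08  0.04  0.04] shift cm cur axes [-0.04  0.12  1.29] new axes [-0.04  0.12  1.29]
ik [ 0.33  0.43  0.12  1.26 -0.    2.1 ] 0.0 0.0
```

View pics/p16.png

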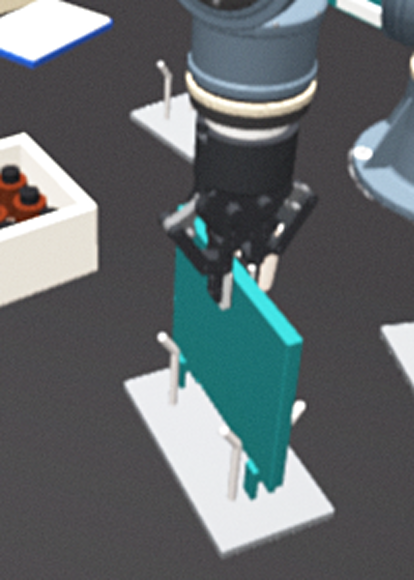

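Free of contact so far. Last ~13 mm in small rows, watching the force.

>>> jog_arm(
  motion=[0, 0, 0, 0, 0, 0.4, 0, 0, 0, 0, 0, 0, 0.3, 0, 0, 0, 0, 0, 0, 0.2, 0, 0, 0, 0, 0, 0, 0.15, 0, 0, 0, 0, 0, 0, 0, 0],
)

```text
time_s: 19.05
tool_pos: [0.5639, 0.1937, 0.1749]
tcp_rot: [0.773, 0.634, -0.001, -0.0]
ft_force: [0.4, -0.8, -1.4]
opening: 0.0133
```

>>> jog_arm(
  motion=[0, 0, 0, 0, 0, 0.1, 0, 0, 0, 0, 0, 0, 0.1, 0, 0, 0, 0, 0, 0, 0, 0],
)

```text
time_s: 19.42
tool_pos: [0.5639, 0.1936, 0.1728]
tcp_rot: [0.773, 0.634, -0.001, -0.0]
ft_force: [0.1, 0.4, -3.1]
opening: 0.0128
```

>>> jog_arm(
  motion=[0, 0, 0, 0, 0, 0.1, 0, 0, 0, 0, 0, 0, 0.1, 0, 0, 0, 0, 0, 0, 0, 0],
)

```text
time_s: 19.8
tool_pos: [0.5644, 0.1937, 0.1723]
tcp_rot: [0.773, 0.634, 0.0, 0.0]
ft_force: [-3.2, -1.9, 14.3]
opening: 0.0129
```

Contact with the base shows as +14 N, at the expected height of 0.172. I'll back off 1 mm, then release.

>>> jog_arm(
  motion=[0, 0, 0, 0, 0, -0.1, 0, 0, 0, 0, 0, 0, 0, 0.2, 0, 0, 0, 0, 0, 0, 0.25, 0, 0, 0, 0, 0, 0, 0.35, 0, 0, 0, 0, 0, 0, 0.6, 0, 0, 0, 0, 0, 0, 0.8, 0, 0, 0, 0, 0, 0, 0.8],
)

```text
time_s: 20.68
tool_pos: [0.564, 0.1937, 0.1719]
tcp_rot: [0.773, 0.634, -0.001, -0.0]
ft_force: [0.1, 0.6, -0.2]
opening: 0.0681
```

```bash
python3 to.py .565 .193 .3 -11.3 0; python3 look2.py p17 230 130 430 410
```

```text
t 20.675 pos [0.564  0.1937 0.1719] F [ 0.1  0.6 -0.2] M [-0.02  0.01  0.01] open 0.0681 q [0.33 0.43 0.12 1.26 0.   2.1 ]
turn deg [-0.06  0.03  0.04] shift cm cur axes [ -0.05   0.1  -12.81] new axes [ -0.05   0.11 -12.81]
ik [ 0.33  0.44  0.45  1.58 -0.    2.1 ] 0.0 0.0
```

View pics/p17.png

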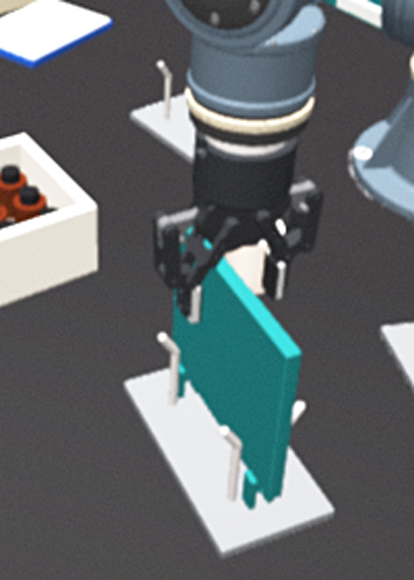

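>>> jog_arm(
  motion=[0, 0, 0, 0, 0, 0, 1, 0, 0, 0, 0, 0, -0.8, 1, 0, 0, 0, 0, 0, -1.5, 1, 0, 0, 0, 0, 0, -2, 1, 0, 0, 0, 0, 0, -3, 1, 0, 0, 0, 0, 0, -3, 1, 0, 0, 0, 0, 0, -3, 1],
)

```text
time_s: 21.6
tool_pos: [0.564, 0.1937, 0.3072]
tcp_rot: [0.773, 0.634, 0.0, -0.0]
ft_force: [-0.3, -0.0, 0.9]
opening: 0.0853
```

>>> jog_arm(
  motion=[0, 0, 0, -5, -2, -0.5, 1, 0, 0, 0, -5, -2, 0, 1, 0, 0, 0, -5, -2, 0, 1, 0, 0, 0, -5, -2, 0, 1, 0, 0, 0, 0, 0, 0, 1, 0, 0, 0, 0, 0, 0, 1],
)

```text
time_s: 22.35
tool_pos: [0.447, 0.0133, 0.311]
tcp_rot: [0.773, 0.634, 0.0, 0.0]
ft_force: [0.9, 0.4, 0.1]
opening: 0.0853
```

```bash
python3 look2.py p18 230 130 430 410; python3 - <<'E'
from h import *
from station import r
s=r.get_state(); print(s['time_s'],s['tool_pos'],s['dq'].round(3))
cv2.imwrite("pics/top18.png",r.snapshot("top")); cv2.imwrite("pics/scene18.png",r.snapshot("scene"))
E
```

```text
22.4 [0.4471626  0.01370171 0.31064384] [ 0.012  0.013 -0.001 -0.004 -0.001 -0.002]
```

View pics/p18.png

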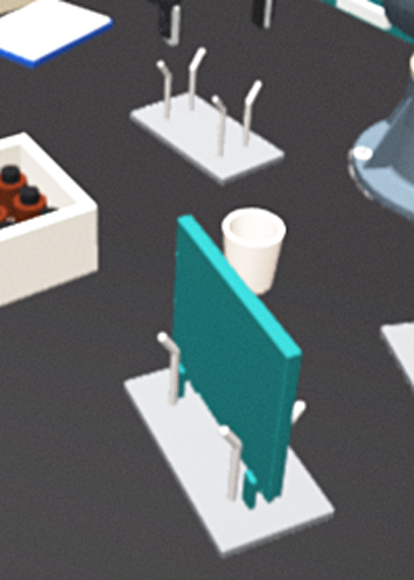

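View pics/top18.png

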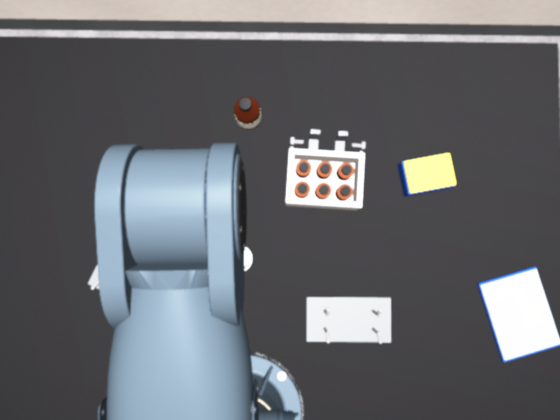

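```bash
python3 - <<'E'
from h import *
f=lambda u,v,z:plane("scene",(230+u/2.071,130+v/2.071),z)[:2]*1000
A=f(184,217,.207);B=f(288,354,.207); C=f(250,506,.012); D=f(183,396,.012)
print("top +x edge",A.round(),B.round(),np.linalg.norm(A-B).round(),"feet +x face",C.round(),D.round())
a=np.radians(-11.3);X=np.array([np.cos(a),np.sin(a)]);Y=np.array([-X[1],X[0]]);S=np.array([561.3,193.8])
for n,P in(("top",(A+B)/2),("foot",C)): print(n,"stand x,y",((P-S)@X).round(1),((P-S)@Y).round(1))
E
```

```text
top +x edge [546. 103.] [586. 284.] 185.0 feet +x face [587. 264.] [557. 129.]
top stand x,y 4.9 0.7
foot stand x,y 11.1 74.2
```

The parked lid leans only about 2°. Its hinge is about 4 mm off the slot's middle across and within about 4 mm along. The reagent and tip box haven't moved, the beaker is standing, and the arm is clear and at rest. Handing in.

```bash
python3 - <<'E'
from station import r
print(r.close_job())
s=r.get_state(); print(s['time_s'])
E
```

```text
the job is handed in; nothing more can be done
None
the job is handed in; nothing more can be done
```

The lid is standing in the slot of the farthest stand, and I handed the job in at about 22.4 s; the interface reports no verdict.

**What I did:**
- Pushed the lid up by its front lip with closed fingertips until it leaned on its stays.
- Pinched its top edge and lifted it straight up off the pins, about 75 mm in all.
- Carried it to the stand 594 mm from the base; the two look-alikes were at 345 and 422 mm.
- Lowered it until it touched the stand's base, where the force peaked at about 14 N. I then backed off 1 mm, released it and moved the arm clear.

**Last checks:**
- **Lid:** it stands about 2° from vertical, with its hinge line about 4 mm off the slot's middle across and within about 4 mm along.
- **Other things on the bench:** the reagent bottle and tip box look unmoved in the top view. The arm partly hid the beaker there, but the scene camera shows it upright.
- **Robot:** the gripper was open and about 0.2 m from the lid, at rest.

**Disagreements:**
- The scene-view outline of the stand's base came out about 5 mm off because it took in the base's side faces, so I used the rod feet instead. They agreed with the top view to about 2 mm.
- Two-view points on the leaning lid's corners missed each other by 5–12 mm, so I placed the grasp from the top-view edge and the known hinge position.

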